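# Load the vial carousel and seat the socket key that fits its hub nut

### The arm

A 7-joint arm with a two-finger parallel gripper is mounted at the origin on the work surface. World frame = base frame: x ahead of the robot, y to its left, z up, the work surface at z = 0. Lengths are in m, angles in degrees, forces in N, time in s.
With the tool pointing down it reaches from about 0.425 to 0.95 m from the base axis. Payload 4.7 kg.
Tool frame: the origin (TCP) lies on the centre line of the jaws, within the pads' length; the fingertips stand 17 mm ahead of it and the grasp point (between the pads) lies 2 mm behind it (bot.finger_overhang is the distance from the TCP to the fingertips, in m); x points along the fingers, z is the direction in which the jaws open and shut, and the axes are right-handed (so a half turn about x gives the same grasp; the last joint's range is limited). The gripper opens to 87 mm and grips with 3 to 60 N. Pads are 19 mm wide; open, the fingers measure 117 mm over their backs; the gripper's body (75 mm by 190 mm) begins 51 mm behind the grasp point.
Start: joints at [70.881, 26.849, -2.785, 87.806, 1.381, 65.374, -4.715], TCP at [0.203, -0.644, 0.24] pointing down, gripper open.
Joint ranges: [-148.3, 148.3], [-19.14, 114.17], [-79.39, 73.82], [5.75, 140.21], [-59.74, 239.74], [12.07, 113.84], [-152.46, 152.46]. Speed limits (degrees/s): [147.25, 147.25, 180, 180, 180, 180, 180].

### API

Orientations are given as [roll, pitch, yaw] about the fixed x, y, z axes, in that order (R = Rz(yaw) Ry(pitch) Rx(roll)).
In Python, from workcell import bot gives the robot as it stands.
- The arm moves only by the tool step_arm, never from a script. Its arguments are lists of equal length, an entry for each row: "linear": the shift along the tool's x, y, z in mm, a list of three; "twist": the turn, a rotation vector about the tool's x, y, z in degrees, a list of three. In form: {"linear": [[tx, ty, tz], ...], "twist": [[ax, ay, az], ...]}. A call has 1 to 5 rows; each row shifts and turns the commanded pose from where the row before left it, along the tool's axes as they then stand; what a row does not reach is not made up. A row lasts 1/12 s, in which the tool goes at most 41.7 mm and 7.16 degrees, less where a joint would pass 70% of its speed; a pose out of reach is approached as far as the arm can. A call is refused whole if a number of a shift passes 41.7 or a number of a turn 7.16, either way. A call with a gripper value outside its range is refused whole. "gripper" is the finger opening in mm, from 0 to 87, set as the call begins (left out, the last holds). The fingers move at their own pace and stop on an object; "newtons" is the grip in N (left out, the last holds). Time passes only in rows, so rows that do not move let the fingers close. It gives the time, the measured TCP pose, the force and the opening at its end, in the units of the state.
- bot.sense(): the state, without advancing time (a new reading comes with each control period).
- bot.capture(name): name is "scene" or "top" or "wrist"; returns the picture (420x560x3 uint8, red, green, blue); there is no depth.
- bot.calibration(name): a dict with "fovy" (degrees; the focal length in pixels is half the picture's height over the tangent of half this angle, whatever the lens; pixels are square), "cx", "cy" (the principal point, pixels), "k1" (the pictures are not rectified: a ray, as slopes to the right and down, at radius r is drawn at 1 + k1 r^2 times it, then the intrinsics apply), "extrinsics" (4x4, takes a point from camera to world coordinates); the wrist camera has in their place "T_tool_cam" (4x4, takes a point from camera to tool coordinates, whose origin is the TCP and whose axes are the tool frame's). Camera axes: x right, y down, z forward; pixel columns grow to the right and rows downward; lengths in m; the calibration is good to about 2 mm. A picture is of the moment at which its call begins: read the wrist's pose just before it. calibration takes no time and is no camera call.
- bot.finish_job(): hands the job in, once; it reports no verdict.
Trained networks look in the newest picture that a camera, given by its name, has taken for a name from the list of things; names that differ only in an ending like _2 or _b are one class to them, and where a whole thing is asked for, a point or a joint stands for the part that bears it (a point fixed in the world has none). Each returns a list of dicts, best first, with "score" (0 to 1); they miss things now and then, are a little off and sometimes report something else, mostly with a low value. They report only what shows in the picture. A call takes as long as a camera call. They do not tell look-alikes from the thing itself.
- bot.boxes_of(camera, name): "extent" ([left, top, right, bottom] in pixels, round what is visible of it).
- bot.outline_of(camera, name): "pixels" (420x560 bool, what is visible of it) and "extent" ([left, top, right, bottom] in pixels, round what is visible of it).
The state is a dict: "time_s": time; "joint_positions": joint angles; "dq": joint speeds; "tau": joint torques, N m; "ee_pos": TCP position; "tool_rot": TCP orientation; "ft_force": force on the tool from outside, world axes, zero at the start; "torque": the same for the moment, N m; "width": finger opening in m.
Only numpy, scipy, OpenCV 4.12 (cv2) and the standard library are available. Lean on these libraries where they do the work, as an engineer would, in place of code of your own. Each camera call takes 0.05 s, during which the arm holds its last target. There are 200 camera calls.

### The job

Load the two vials standing on the mat into the carousel in order: first the blue-capped vial into pocket one (one dot), then the white-capped vial into pocket two (two dots), each let go standing on the pocket's floor. Then try the T-handled socket keys on the hex nut in the middle of the carousel: put a key that does not fit back upright in a hole of the key rack, and push the one that fits all the way down over the nut. Finish still gripping that key, upright and fully seated on the nut, with everything else left where it was.

Things in the scene. Friction and masses are not known exactly. Their poses are not given: they have to be found in the camera images.
- carousel: fixed vial carousel: blue disc 202 mm across, top face 22 mm above the bench, four silver cups (pockets) and a silver hub in its middle. Origin on the bench under the disc's axis, z up. Its +x points along a black arm to a spare hub 160 mm from the axis (leave it). The hub is a round well, rim 22 mm above the disc's top face, with a brass hex nut in it, top 16 mm (its stud 19 mm) above that face
- seat (a point): floor of the well round the nut, on the carousel's axis, 24 mm above the bench: where the mouth of a fully seated key comes; axes as the carousel's. A key that is too small stops on the nut, one too large on the well's rim: its mouth then stays more than 10 mm above this point. The key that fits has 1 mm play on each flat; the nut's top is bevelled (5 mm high, about 3 mm in) as a lead-in
- nut_top (a point): centre of the nut's top face, 38 mm above the bench; axes as the carousel's. The nut's flats face the carousel's +-x and every 60 deg from there. The hub differs from start to start: either a nut 16 mm across flats in a well 32 mm inside, or a nut 24 mm across flats in a well 42 mm inside (the spare hub is the other sort)
- pocket1 (a point): the vial floor of pocket 1 (marked by 1 white dot on the disc outside it): centre of the pocket's bottom. The pocket is a round cup, 32 mm inside, 38 mm outside, its rim 24 mm above this point, its centre 62 mm from the carousel's axis. On the carousel's -x +y diagonal (45 deg). Empty at the start.
- pocket2 (a point): the vial floor of pocket 2 (marked by 2 white dots on the disc outside it): centre of the pocket's bottom. The pocket is a round cup, 32 mm inside, 38 mm outside, its rim 24 mm above this point, its centre 62 mm from the carousel's axis. On the carousel's +x +y diagonal (45 deg). Empty at the start.
- vial_blue: glass vial with a blue screw cap, 24 mm in diameter, 62 mm tall, cap the top 16 mm, about 30 g; origin at the centre of its underside, z up. Stands upright on the rubber mat at the start, 40 mm to one side of the mat's centre; the other vial to load stands on the other side, and which is which varies.
- vial_white: glass vial with a white screw cap, 24 mm in diameter, 62 mm tall, cap the top 16 mm, about 30 g; origin at the centre of its underside, z up. Stands upright on the rubber mat at the start, 40 mm to one side of the mat's centre; the other vial to load stands on the other side, and which is which varies.
- vial_mat: fixed black rubber mat 100 x 160 x 4 mm; origin at the centre of its underside, x along its short side
- key_a: T-handled steel socket key, 106 mm tall, about 0.2 kg. Origin: centre of its open lower end (the mouth), z up the shaft, x along the handle bar. Socket foot z 0 to 24 mm; shoulder 36 mm across z 24 to 30; dark collar 50 mm across at z 30 to 35; shaft 14 mm thick. It starts hanging by its collar in a rack hole, mouth hidden, 6 mm above the bench. Both keys look alike above the collar
- key_b: the other key: described as key_a, in the other rack hole
- key_a_grip (a point): centre of key_a's red handle bar (70 long x 14 x 14 mm), 99 mm above its mouth. The hex cavity in its foot is 22 mm deep, flats facing the key's +-x and every 60 deg from there. One key has a foot 26 mm across with a cavity 18 mm across flats, the other 36 mm and 26 mm; which is which is not told
- key_b_grip (a point): centre of key_b's red handle bar (70 long x 14 x 14 mm), 99 mm above its mouth. The hex cavity in its foot is 22 mm deep, flats facing the key's +-x and every 60 deg from there. One key has a foot 26 mm across with a cavity 18 mm across flats, the other 36 mm and 26 mm; which is which is not told
- key_rack: fixed white block 75 (x) x 145 (y) x 36 mm with two round holes 42 mm across, 34 mm deep, 78 mm apart along y, one key in each at the start; the key collars rest on its top. Origin at the centre of its underside. It stands on one side of the carousel and the vial mat on the other; sides vary
- key_rack_hole0 (a point): centre of the mouth of one rack hole, on the block's top face
- key_rack_hole1 (a point): centre of the mouth of the other rack hole, on the block's top face
- vial_grey3: glass vial with a grey screw cap, 24 mm in diameter, 62 mm tall, cap the top 16 mm, about 30 g; origin at the centre of its underside, z up. Stands in pocket three already (three dots, +x -y side): leave it.
- vial_grey4: glass vial with a grey screw cap, 24 mm in diameter, 62 mm tall, cap the top 16 mm, about 30 g; origin at the centre of its underside, z up. Stands in pocket four already (four dots, -x -y side): leave it.
- oil_bottle: small oil bottle, 34 mm in diameter, 75 mm tall, origin under its centre: leave it
- slide_box: blue box for slides, 100 x 160 x 32 mm, origin under its centre: leave it
- petri_dish: clear round dish, 60 mm in diameter, 15 mm tall, origin under its centre: leave it
- screwdriver: screwdriver 170 mm long lying on the bench, handle to its -x: leave it
Mind the look-alikes: they are no part of the job. Leave any pink look-alike of the key_b alone.

How it is judged:
By the outcome, as a careful person would: the job done as asked, in the order asked, and still so for the second after the job is handed in, while the arm keeps its last pose, push and grip.
It also fails if it takes over 72 s, if anything falls off the work surface, if the arm or the gripper's body presses on something with over 40 N, if the wrist force passes 120 N, or if a joint passes its speed limit or range.

## Working session

There is one attempt and no reset: what is moved stays moved. The work goes in short steps, Python scripts to look and compute and a tool call to move; the robot and the scene stay as the last step left them, time stands still between calls to the robot, and variables do not carry over. Pictures are saved under pics/ and viewed, about 8 in all and at most 12, crops included, and the job is handed in when it is done.

Besides the shell and the picture viewer there is one more tool, called as name(argument=value, ...), one argument or row to a line, values as JSON. step_arm: Moves the arm, as the interface text tells. Its arguments: {"type":"object","properties":{"linear":{"type":"array"},"twist":{"type":"array"},"gripper":{"type":"number"},"newtons":{"type":"number"}},"required":["linear","twist"]}

```bash
mkdir -p pics; ls
python3 - <<'E'
from workcell import bot
import cv2,numpy as np
np.set_printoptions(precision=4,suppress=True)
print(bot.sense())
ims=[]
for c in("scene","top"):
    im=bot.capture(c);cv2.imwrite(f"pics/{c}0.png",im[:,:,::-1]);print(c,bot.calibration(c))
    for n in("carousel","vial_blue","vial_white","vial_mat","key_a","key_rack","key_a_grip"):
        print(n,[(round(d['score'],2),np.round(d['extent']).tolist()) for d in bot.boxes_of(c,n)][:4])
print(bot.calibration("wrist"))
E
```

```text
pics
{'time_s': 0.0, 'joint_positions': array([70.8807, 26.8987, -2.784 , 87.8741,  1.3805, 65.3735, -4.7169]), 'dq': array([-0.0322, -0.0492,  0.0278,  0.0128, -0.0633, -0.0771, -0.0095]), 'tau': array([ -0.0005, -50.7976,  -0.0809, -23.6155,  -0.0611,   0.0378,
         0.0002]), 'ee_pos': array([ 0.2024, -0.6433,  0.2385]), 'tool_rot': array([-178.0311,   89.8872,  109.4323]), 'ft_force': array([0.0561, 0.025 , 0.2233]), 'torque': array([ 0.0208, -0.0377, -0.0347]), 'width': 0.08707309161751307}
scene {'fovy': 49.89994526436015, 'cx': 279.49595165111486, 'cy': 223.92101573825883, 'k1': 0.037535933491394315, 'extrinsics': array([[ 0.8319,  0.391 , -0.3938,  1.0532],
       [ 0.5549, -0.5785,  0.5978, -0.7861],
       [ 0.0059, -0.7158, -0.6983,  1.0105],
       [ 0.    ,  0.    ,  0.    ,  1.    ]])}
carousel [(0.87, [252.0, 221.0, 351.0, 268.0])]
vial_blue [(0.76, [215.0, 272.0, 219.0, 292.0])]
vial_white [(0.59, [188.0, 286.0, 198.0, 305.0])]
vial_mat [(0.6, [177.0, 275.0, 246.0, 329.0])]
key_a [(0.73, [257.0, 151.0, 278.0, 183.0]), (0.72, [323.0, 177.0, 345.0, 206.0]), (0.63, [2
[... 530 characters left out ...]
419.0, 187.0, 472.0, 203.0])]
vial_blue [(0.53, [357.0, 219.0, 367.0, 230.0]), (0.43, [242.0, 138.0, 316.0, 235.0])]
vial_white [(0.19, [156.0, 226.0, 211.0, 250.0])]
vial_mat []
key_a [(0.84, [153.0, 224.0, 182.0, 250.0]), (0.82, [187.0, 226.0, 198.0, 246.0]), (0.58, [188.0, 268.0, 207.0, 294.0])]
key_rack [(0.8, [156.0, 221.0, 208.0, 250.0])]
key_a_grip [(0.65, [154.0, 227.0, 176.0, 252.0])]
{'fovy': 69.34855455739377, 'cx': 278.9034561227384, 'cy': 204.12646120888036, 'k1': -0.038680894803963285, 'T_tool_cam': array([[ 0.0005, -0.289 ,  0.9573, -0.1456],
       [-0.0011, -0.9573, -0.289 ,  0.0791],
       [ 1.    , -0.0009, -0.0008,  0.001 ],
       [ 0.    ,  0.    ,  0.    ,  1.    ]])}
```

Run:
```python
import cv2
a=cv2.imread("pics/scene0.png");cv2.imwrite("pics/scene0c.png",cv2.resize(a[120:345,140:440],(800,600),interpolation=cv2.INTER_CUBIC))
b=cv2.imread("pics/top0.png");cv2.imwrite("pics/top0c.png",cv2.resize(b[110:330,130:530],(800,440),interpolation=cv2.INTER_CUBIC))
```

```text
(no output)
```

View pics/scene0c.png

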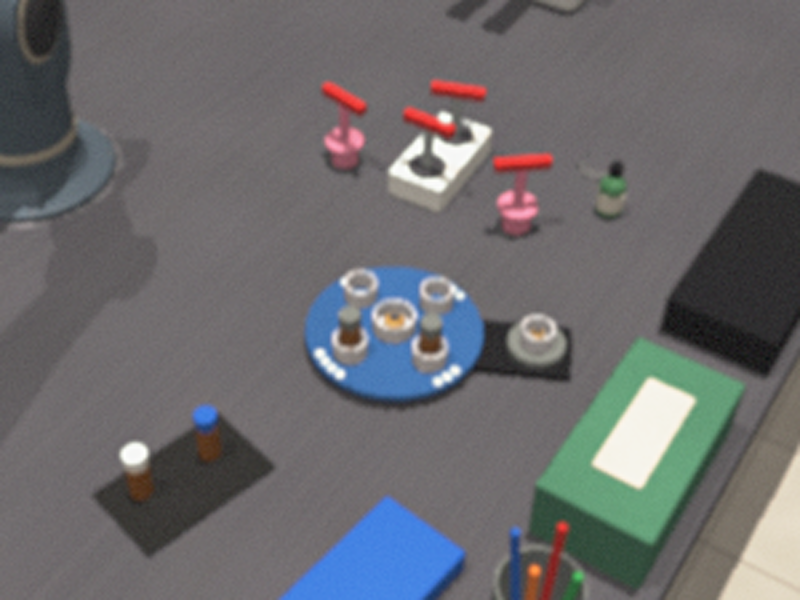

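View pics/top0c.png

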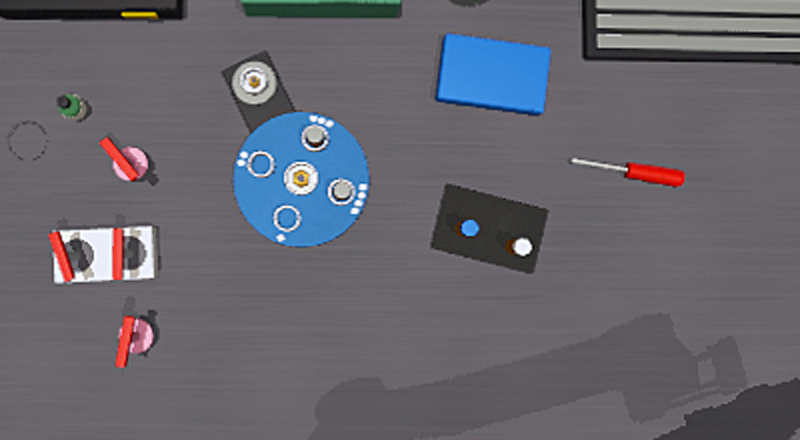

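The scene view shows the rack at the back with two grey keys and a pink look-alike on each side. In the top view (full-picture pixels) the blue cap is at about (365,224), white (391,233), main hub (280,199) and spare hub (256,151). The one-dot pocket is at (273,219), the two-dot pocket at (260,192), and the rack bars are at (160,238) and (189,237).

```bash
cat > h.py <<'E'
from workcell import bot
import cv2,numpy as np
from scipy.spatial.transform import Rotation as R
np.set_printoptions(precision=4,suppress=True)
def tool():
    s=bot.sense();T=np.eye(4);T[:3,:3]=R.from_euler('xyz',s['tool_rot'],degrees=True).as_matrix();T[:3,3]=s['ee_pos'];return T
def cam(name,T=None):
    c=bot.calibration(name);f=210/np.tan(np.radians(c['fovy']/2))
    E=c['extrinsics'] if 'extrinsics' in c else (tool() if T is None else T)@c['T_tool_cam']
    return f,c['cx'],c['cy'],c['k1'],E
def p2w(name,uv,z,T=None):
    f,cx,cy,k,E=cam(name,T);x=(np.atleast_2d(uv)-[cx,cy])/f;n=x.copy()
    for _ in range(20): n=x/(1+k*(n**2).sum(1,keepdims=True))
    d=np.c_[n,np.ones(len(n))]@E[:3,:3].T;o=E[:3,3]
    return o+d*((z-o[2])/d[:,2:])
def w2p(name,P,T=None):
    f,cx,cy,k,E=cam(name,T);q=(np.atleast_2d(P)-E[:3,3])@E[:3,:3];n=q[:,:2]/q[:,2:]
    return n*(1+k*(n**2).sum(1,keepdims=True))*f+[cx,cy]
def to_tool(p):
    """shift to world point p in tool mm axes"""
    T=tool();return T[:3,:3].T@(np.array(p)-T[:3,3])*1000
def blobs(im,f,amin=15):
    m=f(im.astype(int)[...,0],im.astype(int)[...,1],im.astype(int)[...,2]).astype('uint8')
    n,l,s,c=cv2.connectedComponentsWithStats(m);return [(s[i,4],c[i],s[i,:4]) for i in range(1,n) if s[i,4]>=amin],l
def snap(c,name):
    T=tool();im=bot.capture(c);cv2.imwrite(f"pics/{name}.png",im[:,:,::-1]);return im,T
E
python3 - <<'E'
from h import *
print(tool())
for n,uv,z in[("blue",(365,224.5),.066),("white",(391,233),.066),("hub",(280,199),.044),("spare",(256.5,151),.044),("p1",(273.5,219),.048),("p2",(260,192),.048),("barA",(160.5,238.5),.112),("barB",(189,237),.112),("pink1",(192.5,281),.112),("pink2",(190,189),.112),
 ("barA e",[(156,226.5),(165,250.5)],.112),("barB e",[(188.5,225),(189,249)],.112),("rack tl,br",[(157,224),(208,249)],.036)]:
    print(n,p2w("top",uv,z)[:,:2])
E
```

```text
[[ 0.0001  0.9539  0.3001  0.2026]
 [-0.0001  0.3001 -0.9539 -0.6439]
 [-1.      0.      0.0001  0.2396]
 [ 0.      0.      0.      1.    ]]
blue [[ 0.4878 -0.2339]]
white [[ 0.4643 -0.3084]]
hub [[0.5599 0.0093]]
spare [[0.7    0.0796]]
p1 [[0.5014 0.0274]]
p2 [[0.5793 0.0674]]
barA [[0.4429 0.3353]]
barB [[0.448  0.2564]]
pink1 [[0.328  0.2447]]
pink2 [[0.58   0.2563]]
barA e [[0.4757 0.3486]
 [0.4102 0.3222]]
barB e [[0.4808 0.2584]
 [0.4152 0.2558]]
rack tl,br [[0.4835 0.3704]
 [0.4122 0.2182]]
```

step_arm(
  linear=[
    [3.3, 26.4, -20.4],
    [3.3, 26.4, -20.4],
    [3.3, 26.4, -20.4],
    [3.3, 26.4, -20.4],
    [3.3, 26.4, -20.4],
  ],
  twist=[
    [0, 0, 0],
    [0, 0, 0],
    [0, 0, 0],
    [0, 0, 0],
    [0, 0, 0],
  ],
  gripper=60,
)

```text
time_s: 1.22
ee_pos: [0.2986, -0.5057, 0.2231]
tool_rot: [25.5, 90.0, -47.1]
ft_force: [0.2, -0.3, -0.4]
width: 0.0635
```

step_arm(
  linear=[
    [3.3, 26.4, -20.4],
    [3.3, 26.4, -20.4],
    [3.3, 26.4, -20.4],
    [3.3, 26.4, -20.4],
    [3.3, 26.4, -20.4],
  ],
  twist=[
    [0, 0, 0],
    [0, 0, 0],
    [0, 0, 0],
    [0, 0, 0],
    [0, 0, 0],
  ],
)

```text
time_s: 1.63
ee_pos: [0.394, -0.3687, 0.2068]
tool_rot: [25.6, 90.0, -46.9]
ft_force: [0.9, 0.4, 0.7]
width: 0.0601
```

step_arm(
  linear=[
    [3.3, 26.4, -20.4],
    [3.3, 26.4, -20.4],
    [3.3, 26.4, -20.4],
    [3.3, 26.4, -20.4],
    [3.3, 26.4, -20.4],
  ],
  twist=[
    [0, 0, 0],
    [0, 0, 0],
    [0, 0, 0],
    [0, 0, 0],
    [0, 0, 0],
  ],
)

```text
time_s: 2.05
ee_pos: [0.4893, -0.2318, 0.1902]
tool_rot: [34.7, 90.0, -37.8]
ft_force: [0.8, -1.0, 0.6]
width: 0.06
```

step_arm(
  linear=[
    [0, 0, 0],
    [0, 0, 0],
  ],
  twist=[
    [0, 0, 0],
    [0, 0, 0],
  ],
)

```text
time_s: 2.22
ee_pos: [0.4897, -0.231, 0.19]
tool_rot: [135.3, 90.0, 63.0]
ft_force: [-0.7, -0.2, -0.6]
width: 0.0604
```

Run:
```python
from h import *
im,T=snap("wrist","w1")
print(T)
b,_=blobs(im,lambda r,g,b:(b>r+60)&(b>g+40),100)
w,_=blobs(im,lambda r,g,b:(r>170)&(g>170)&(b>165),100)
for n,bl in(("B",b),("W",w)):
    for a,c,s in bl: print(n,a,c,s,p2w("wrist",c,.066,T)[0],to_tool(p2w("wrist",c,.054,T)[0]),)
```

```text
[[ 0.0003  0.9524  0.3048  0.4897]
 [ 0.0005  0.3048 -0.9524 -0.231 ]
 [-1.      0.0004 -0.0004  0.19  ]
 [ 0.      0.      0.      1.    ]]
B 530 [154.0528  85.0774] [ 83   0  90 153] [ 0.5554 -0.1008  0.066 ] [ 136.0392  104.4751 -110.6257]
B 1619 [393.126   29.9191] [326   0 131  64] [ 0.655  -0.2754  0.066 ] [136.115  148.7015  94.6462]
B 581 [283.6179 200.7005] [271 187  26  28] [ 0.4922 -0.2355  0.066 ] [136.1151  -0.8145   3.6644]
W 717 [13.7685 14.2803] [ 0  0 29 30] [0.5761 0.0226 0.066 ] [ 135.9742  163.9358 -226.9951]
W 313 [94.8211  3.9137] [72  0 42 12] [ 0.6019 -0.0421  0.066 ] [ 136.0037  169.2589 -154.408 ]
W 96954 [306.9351 135.4849] [  0   0 560 277] [ 0.5546 -0.2367  0.066 ] [136.1079  60.9603  24.4517]
W 3460 [61.2977 52.0332] [24 14 75 84] [ 0.5584 -0.0204  0.066 ] [ 135.9981  132.819  -189.6847]
W 872 [121.2729  86.7179] [94 63 47 45] [ 0.5459 -0.0742  0.066 ] [ 136.0269  103.4521 -140.0861]
W 105 [155.1905  88.5714] [150  83  11  12] [ 0.5529 -0.1023  0.066 ] [ 136.0402  101.5626 -109.9144]
W 310 [143.7774 110.6645] [132  95  25  32] [ 0.5323 -0.0964  0.066 ] [ 136.0398   82.9264 -122.2422]
W 357 [321.5574 266.5014] [308 251  24  26] [ 0.4391 -0.2923  0.066 ] [136.1505 -71.628   43.4459]
W 2019 [313.5458 320.4042] [270 305  89  29] [ 0.3767 -0.3062  0.066 ] [ 136.1653 -138.1582   37.6483]
```

View pics/w1.png

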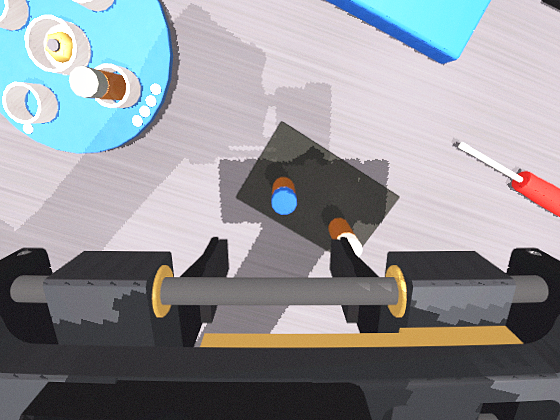

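The wrist view has the blue cap at (284,201), nearly under the grasp line, and the white cap at about (345,243), partly hidden by the right finger. I'll descend now.

step_arm(
  linear=[
    [27, -1.5, 3.2],
    [27, 0, 0],
    [27, 0, 0],
    [27, 0, 0],
    [28, 0, 0],
  ],
  twist=[
    [0, 0, 0],
    [0, 0, 0],
    [0, 0, 0],
    [0, 0, 0],
    [0, 0, 0],
  ],
)

```text
time_s: 2.68
ee_pos: [0.4872, -0.2391, 0.0534]
tool_rot: [4.8, 89.9, -67.9]
ft_force: [0.4, -0.1, -0.4]
width: 0.0602
```

step_arm(
  linear=[
    [0, 0, 0],
    [0, 0, 0],
    [0, 0, 0],
    [0, 0, 0],
    [0, 0, 0],
  ],
  twist=[
    [0, 0, 0],
    [0, 0, 0],
    [0, 0, 0],
    [0, 0, 0],
    [0, 0, 0],
  ],
  gripper=10,
  newtons=15,
)

```text
time_s: 3.1
ee_pos: [0.4891, -0.2375, 0.0559]
tool_rot: [45.0, 89.8, -27.6]
ft_force: [0.4, -1.1, 0.5]
width: 0.034
```

step_arm(
  linear=[
    [0, 0, 0],
    [0, 0, 0],
    [0, 0, 0],
  ],
  twist=[
    [0, 0, 0],
    [0, 0, 0],
    [0, 0, 0],
  ],
)

```text
time_s: 3.35
ee_pos: [0.4887, -0.2369, 0.0551]
tool_rot: [44.8, 89.9, -27.7]
ft_force: [-0.6, 0.2, 4.8]
width: 0.0234
```

step_arm(
  linear=[
    [-27, 0, 0],
    [-28, 0, 0],
    [-28, 0, 0],
    [-20, 11.6, -30],
    [-7, 11.6, -31.2],
  ],
  twist=[
    [0, 0, 0],
    [0, 0, 0],
    [0, 0, 0],
    [0, 0, 0],
    [0, 0, 0],
  ],
)

```text
time_s: 3.77
ee_pos: [0.4935, -0.1731, 0.1674]
tool_rot: [48.4, 89.6, -24.5]
ft_force: [1.1, 0.5, -0.5]
width: 0.0234
```

step_arm(
  linear=[
    [0, 11.6, -31.2],
    [0, 11.6, -31.2],
    [0, 11.6, -31.2],
    [0, 11.6, -31.2],
    [0, 11.6, -31.2],
  ],
  twist=[
    [0, 0, 0],
    [0, 0, 0],
    [0, 0, 0],
    [0, 0, 0],
    [0, 0, 0],
  ],
)

```text
time_s: 4.18
ee_pos: [0.4999, -0.0036, 0.1642]
tool_rot: [12.6, 90.0, -59.9]
ft_force: [0.3, -0.3, -0.3]
width: 0.0238
```

step_arm(
  linear=[
    [0, 11.6, -31.2],
    [0, 0, 0],
    [0, 0, 0],
  ],
  twist=[
    [0, 0, 0],
    [0, 0, 0],
    [0, 0, 0],
  ],
)

```text
time_s: 4.43
ee_pos: [0.5018, 0.0305, 0.1642]
tool_rot: [145.2, 90.0, 73.0]
ft_force: [0.4, -0.9, -0.3]
width: 0.0232
```

Run:
```python
from h import *
im,T=snap("wrist","w2")
print(T,bot.sense()['width'])
for n,p in(("hub",(.5599,.0093,.044)),("spare",(.7,.0796,.044)),("p1",(.5014,.0274,.048)),("p2",(.5793,.0674,.048))): print(n,w2p("wrist",p,T))
```

```text
[[ 0.0001  0.9524  0.305   0.5018]
 [ 0.0004  0.305  -0.9524  0.0305]
 [-1.      0.0003 -0.0004  0.1642]
 [ 0.      0.      0.      1.    ]] 0.02322228112296538
hub [[321.5718 149.0566]]
spare [[295.9479 -59.8328]]
p1 [[281.1598 205.6862]]
p2 [[263.8452 105.405 ]]
```

View pics/w2.png

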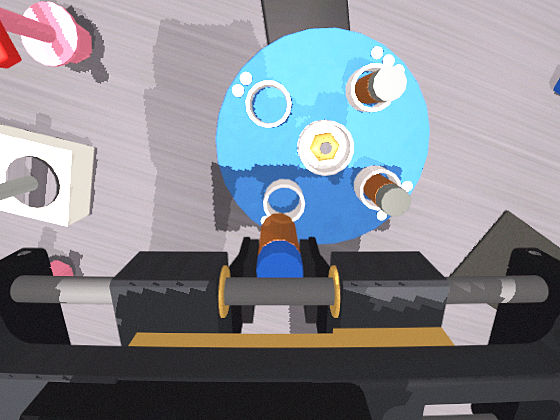

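The wrist view shows the held vial upright. The pocket 1 rim is at (284,201), pocket 2 at (269,103) and the hub rim at (325.5,147). I'll fit the carousel to these.

Run:
```python
from h import *
T=tool()
im=cv2.imread("pics/w2.png")
obs={"hub":((325.5,147),.044),"p1":((284,201),.048),"p2":((269,103.5),.048),"disc":((323,135.5),.022)}
for n,(uv,z) in obs.items(): 
    p=p2w("wrist",uv,z,T)[0];print(n,p)
hub=p2w("wrist",(325.5,147),.044,T)[0];p1=p2w("wrist",(284,201),.048,T)[0];p2=p2w("wrist",(269,103.5),.048,T)[0]
print("yaw",np.degrees(np.arctan2(*(p1-hub)[1::-1]))-135,np.degrees(np.arctan2(*(p2-hub)[1::-1]))-45,np.linalg.norm((p1-hub)[:2]),np.linalg.norm((p2-hub)[:2]))
print(to_tool([p1[0],p1[1],.0762]))
# hub rim edge radii
g=im[90:240,230:380];cv2.imwrite("pics/w2c.png",cv2.resize(g,(600,600),interpolation=cv2.INTER_CUBIC))
```

```text
hub [0.5625 0.0043 0.044 ]
p1 [0.5063 0.0242 0.048 ]
p2 [0.582  0.0614 0.048 ]
disc [0.5705 0.0063 0.022 ]
yaw 25.533776836557678 26.043366352858257 0.059540175192881635 0.060309509013383854
[87.795   3.0543  5.4078]
```

View pics/w2c.png

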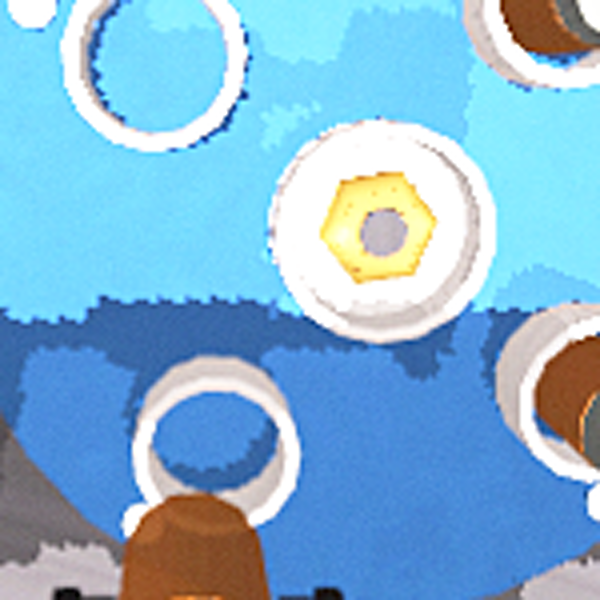

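The close crop shows the nut spanning 118 crop pixels, about 26 mm over the corners. So this hub has the 24 mm nut and the fitting key is the one with the 36 mm foot. I'll refit using the corrected rim centres.

Run:
```python
from h import *
from scipy.optimize import least_squares
T=tool()
ob=[((326.6,148.2),.044,(0,0)),((324.8,147),.038,(0,0)),((284.2,203.7),.048,(-.0438,.0438)),((271,107),.048,(.0438,.0438))]
def f(q):
    r=R.from_euler('z',q[2]).as_matrix()[:2,:2]
    return np.ravel([w2p("wrist",[*(r@np.array(l)+q[:2]),z],T)[0]-uv for uv,z,l in ob])
s=least_squares(f,[.562,.006,.45]);print(s.x,np.degrees(s.x[2]),f(s.x))
r=R.from_euler('z',s.x[2]).as_matrix()[:2,:2]
for l in((-.0438,.0438),(.0438,.0438)):
    p=r@np.array(l)+s.x[:2];print(p,to_tool([*p,.0762]))
# blue cap / vial bottom check: predicted vial bottom with vial on tool axis
print(w2p("wrist",(T@np.array([[.051,0,0,1],[-.01,0,0,1.]]).T).T[:,:3],T))
```

```text
[0.5614 0.0025 0.4571] 26.19128218974774 [ 0.4714  0.6046  1.2426  1.0294  0.3981  1.4487 -1.9639 -2.6008]
[0.5028 0.0225] [87.7969 -0.8392  5.9612]
[0.5814 0.0611] [87.7544 85.7692 -7.1821]
[[277.676  231.3278]
 [277.1471 276.6387]]
```

step_arm(
  linear=[
    [15, -0.5, 5],
    [20, 0, 0],
    [20, 0, 0],
    [15, 0, 0],
    [10, 0, 0],
  ],
  twist=[
    [0, 0, 0],
    [0, 0, 0],
    [0, 0, 0],
    [0, 0, 0],
    [0, 0, 0],
  ],
)

```text
time_s: 4.9
ee_pos: [0.5023, 0.0216, 0.0827]
tool_rot: [-93.9, 89.9, -166.6]
ft_force: [-0.3, 0.6, 0.8]
width: 0.0238
```

step_arm(
  linear=[
    [2, 0, 0],
    [2, 0, 0],
    [0, 0, 0],
  ],
  twist=[
    [0, 0, 0],
    [0, 0, 0],
    [0, 0, 0],
  ],
)

```text
time_s: 5.15
ee_pos: [0.5033, 0.0224, 0.0802]
tool_rot: [19.5, 90.0, -53.1]
ft_force: [0.8, 0.2, -0.1]
width: 0.0234
```

Run:
```python
from h import *
print(tool()[:3,3],bot.sense()['ft_force'],bot.sense()['torque'])
im,T=snap("wrist","w3");cv2.imwrite("pics/w3c.png",cv2.resize(im[40:300,170:450],(700,650)))
```

```text
[0.5033 0.0224 0.0802] [ 0.7832  0.1696 -0.1322] [0.0672 0.0156 0.0148]
```

View pics/w3c.png

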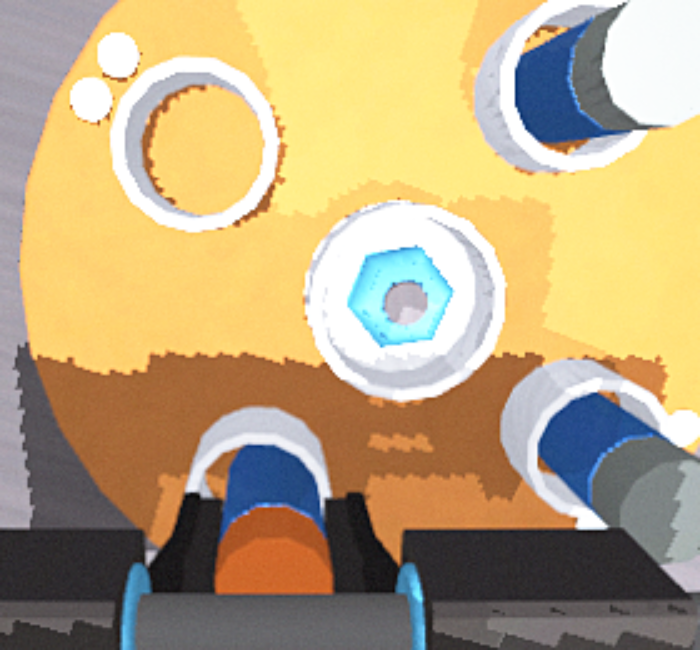

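The vial is inside the one-dot pocket but a little to the right (+z), so I'll shift about 2.5 mm and lower until it touches.

step_arm(
  linear=[
    [0, 0, -2.5],
    [2, 0, 0],
    [2, 0, 0],
    [1, 0, 0],
    [0, 0, 0],
  ],
  twist=[
    [0, 0, 0],
    [0, 0, 0],
    [0, 0, 0],
    [0, 0, 0],
    [0, 0, 0],
  ],
)

```text
time_s: 5.62
ee_pos: [0.5022, 0.0256, 0.0749]
tool_rot: [-74.5, 90.0, -147.0]
ft_force: [-0.0, 0.0, 0.0]
width: 0.0234
```

step_arm(
  linear=[
    [1, 0, 0],
    [0.5, 0, 0],
    [0, 0, 0],
  ],
  twist=[
    [0, 0, 0],
    [0, 0, 0],
    [0, 0, 0],
  ],
)

```text
time_s: 5.87
ee_pos: [0.5022, 0.0256, 0.0734]
tool_rot: [-83.4, 90.0, -156.0]
ft_force: [-0.2, -0.5, -0.0]
width: 0.0235
```

step_arm(
  linear=[
    [0.7, 0, 0],
    [0.7, 0, 0],
    [0, 0, 0],
  ],
  twist=[
    [0, 0, 0],
    [0, 0, 0],
    [0, 0, 0],
  ],
)

```text
time_s: 6.12
ee_pos: [0.5022, 0.0256, 0.072]
tool_rot: [-82.7, 90.0, -155.2]
ft_force: [0.0, -0.4, 0.0]
width: 0.0238
```

step_arm(
  linear=[
    [0.7, 0, 0],
    [0.5, 0, 0],
    [0, 0, 0],
  ],
  twist=[
    [0, 0, 0],
    [0, 0, 0],
    [0, 0, 0],
  ],
)

```text
time_s: 6.37
ee_pos: [0.5023, 0.0256, 0.0709]
tool_rot: [22.5, 90.0, -50.0]
ft_force: [-0.4, -0.1, -0.1]
width: 0.0237
```

step_arm(
  linear=[
    [0.8, 0, 0],
    [0.8, 0, 0],
    [0, 0, 0],
  ],
  twist=[
    [0, 0, 0],
    [0, 0, 0],
    [0, 0, 0],
  ],
)

```text
time_s: 6.62
ee_pos: [0.5028, 0.0259, 0.0707]
tool_rot: [46.9, 89.9, -25.6]
ft_force: [-2.6, 0.5, 10.9]
width: 0.0237
```

step_arm(
  linear=[
    [0.8, 0, 0],
    [0.8, 0, 0],
    [0, 0, 0],
  ],
  twist=[
    [0, 0, 0],
    [0, 0, 0],
    [0, 0, 0],
  ],
)

```text
time_s: 6.87
ee_pos: [0.5036, 0.0262, 0.0702]
tool_rot: [68.2, 89.8, -4.3]
ft_force: [-4.9, -0.4, 18.2]
width: 0.0236
```

step_arm(
  linear=[
    [0.8, 0, 0],
    [0.8, 0, 0],
    [0, 0, 0],
  ],
  twist=[
    [0, 0, 0],
    [0, 0, 0],
    [0, 0, 0],
  ],
)

```text
time_s: 7.12
ee_pos: [0.5043, 0.0264, 0.0692]
tool_rot: [73.2, 89.7, 0.7]
ft_force: [-4.2, 0.2, 22.8]
width: 0.0234
```

step_arm(
  linear=[
    [-2, 0, 0],
    [-1.8, 0, 0],
    [0, 0, 0],
  ],
  twist=[
    [0, 0, 0],
    [0, 0, 0],
    [0, 0, 0],
  ],
)

```text
time_s: 7.37
ee_pos: [0.5024, 0.0256, 0.0702]
tool_rot: [63.1, 90.0, -9.4]
ft_force: [0.9, 1.0, -0.6]
width: 0.0234
```

step_arm(
  linear=[
    [0, 0, 0],
    [0, 0, 0],
    [0, 0, 0],
    [0, 0, 0],
    [0, 0, 0],
  ],
  twist=[
    [0, 0, 0],
    [0, 0, 0],
    [0, 0, 0],
    [0, 0, 0],
    [0, 0, 0],
  ],
  gripper=50,
)

```text
time_s: 7.78
ee_pos: [0.5022, 0.0256, 0.0697]
tool_rot: [-101.8, 90.0, -174.3]
ft_force: [-0.8, -0.0, 0.2]
width: 0.0469
```

step_arm(
  linear=[
    [-10, 0, 0],
    [-25, 0, 0],
    [-30, 0, 0],
    [-30, 0, 0],
    [-10, 0, 0],
  ],
  twist=[
    [0, 0, 0],
    [0, 0, 0],
    [0, 0, 0],
    [0, 0, 0],
    [0, 0, 0],
  ],
)

```text
time_s: 8.2
ee_pos: [0.5047, 0.0262, 0.1797]
tool_rot: [76.0, 89.6, 3.5]
ft_force: [0.1, 1.0, 0.1]
width: 0.0498
```

Run:
```python
from h import *
im,T=snap("wrist","w4");print(T)
t=bot.capture("top");cv2.imwrite("pics/t4.png",t[:,:,::-1])
cv2.imwrite("pics/m4.png",np.hstack([cv2.resize(im[0:280,170:450],(400,400))[:,:,::-1],cv2.resize(t[140:260,200:320],(400,400))[:,:,::-1]]))
```

```text
[[ 0.0077  0.9538  0.3003  0.5047]
 [ 0.0005  0.3003 -0.9539  0.0262]
 [-1.      0.0075  0.0019  0.1797]
 [ 0.      0.      0.      1.    ]]
```

View pics/m4.png

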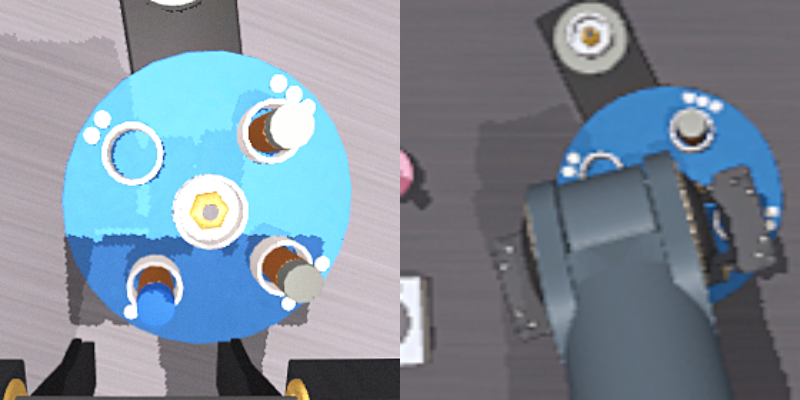

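Blue stands in pocket 1 (one dot), upright like the grey vials. Now the white one.

step_arm(
  linear=[
    [0, -14, 31],
    [0, -14, 31],
    [0, -14, 31],
    [0, -14, 31],
    [0, -14, 31],
  ],
  twist=[
    [0, 0, 0],
    [0, 0, 0],
    [0, 0, 0],
    [0, 0, 0],
    [0, 0, 0],
  ],
  gripper=60,
)

```text
time_s: 8.72
ee_pos: [0.4804, -0.1445, 0.1734]
tool_rot: [-119.9, 89.8, 167.6]
ft_force: [0.7, 0.4, -0.2]
width: 0.0595
```

step_arm(
  linear=[
    [0, -14, 31],
    [0, -14, 31],
    [0, -14, 31],
    [0, -14, 31],
    [0, -14, 31],
  ],
  twist=[
    [0, 0, 0],
    [0, 0, 0],
    [0, 0, 0],
    [0, 0, 0],
    [0, 0, 0],
  ],
)

```text
time_s: 9.13
ee_pos: [0.4602, -0.3132, 0.1731]
tool_rot: [-135.7, 89.8, 151.7]
ft_force: [0.2, 0.5, -0.5]
width: 0.0599
```

step_arm(
  linear=[
    [0, 0, 0],
    [0, 0, 0],
  ],
  twist=[
    [0, 0, 0],
    [0, 0, 0],
  ],
)

```text
time_s: 9.3
ee_pos: [0.4599, -0.3139, 0.173]
tool_rot: [-129.0, 89.8, 158.2]
ft_force: [0.4, 0.2, -0.2]
width: 0.06
```

Run:
```python
from h import *
im,T=snap("wrist","w5");print(T)
print(w2p("wrist",(.4648,-.311,.066),T), to_tool((.4648,-.311,.0545)))
for lim in(200,225,240):
  w,_=blobs(im,lambda r,g,b:(r>lim)&(g>lim)&(b>lim),100)
  for a,c,s in w:
    if a<5000 and 150<c[0]<420 and 120<c[1]<280: print(lim,a,c,s,p2w("wrist",c,.066,T)[0],to_tool(p2w("wrist",c,.066,T)[0]))
print([(d['score'],d['extent']) for d in bot.boxes_of("wrist","vial_white")][:4])
```

```text
[[-0.0031  0.9553  0.2955  0.4599]
 [ 0.0012  0.2955 -0.9553 -0.3139]
 [-1.     -0.0026 -0.0021  0.173 ]
 [ 0.      0.      0.      1.    ]]
[[276.6423 200.8446]] [118.7334   4.4023   0.7584]
200 656 [277.8445 199.4573] [264 185  28  30] [ 0.4663 -0.3116  0.066 ] [107.2281   5.6267   1.7747]
200 529 [318.2193 266.0699] [298 247  34  30] [ 0.4158 -0.3663  0.066 ] [107.2489 -58.8749  38.9127]
225 994 [177.2354 185.7264] [131 168  85  40] [ 0.4526 -0.2255  0.066 ] [107.4451  18.2306 -84.487 ]
225 644 [277.7531 199.5186] [264 185  28  30] [ 0.4662 -0.3116  0.066 ] [107.2285   5.5718   1.6954]
225 247 [152.6883 208.5061] [112 195  74  28] [ 0.4259 -0.2088  0.066 ] [ 107.5516   -2.2136 -108.4216]
225 153 [369.732  260.9542] [349 240  37  37] [ 0.4348 -0.4103  0.066 ] [107.1061 -53.9096  86.5071]
240 624 [277.7804 199.7372] [265 185  27  30] [ 0.466  -0.3116  0.066 ] [107.2288   5.3749   1.7179]
[(0.73, [0.0, 2.5, 82.7, 103.0]), (0.62, [266.9, 177.3, 289.8, 213.3])]
```

step_arm(
  linear=[
    [20, 4.5, 1.5],
    [27, 0, 0],
    [27, 0, 0],
    [25, 0, 0],
    [19, 0, 0],
  ],
  twist=[
    [0, 0, 0],
    [0, 0, 0],
    [0, 0, 0],
    [0, 0, 0],
    [0, 0, 0],
  ],
)

```text
time_s: 9.82
ee_pos: [0.4661, -0.3093, 0.0547]
tool_rot: [-154.9, 89.8, 132.8]
ft_force: [0.0, -0.2, 0.9]
width: 0.0602
```

step_arm(
  linear=[
    [0, 0, 0],
    [0, 0, 0],
    [0, 0, 0],
    [0, 0, 0],
    [0, 0, 0],
  ],
  twist=[
    [0, 0, 0],
    [0, 0, 0],
    [0, 0, 0],
    [0, 0, 0],
    [0, 0, 0],
  ],
  gripper=10,
  newtons=15,
)

```text
time_s: 10.23
ee_pos: [0.4675, -0.3124, 0.0584]
tool_rot: [42.2, 89.8, -30.3]
ft_force: [-1.0, -0.2, 0.1]
width: 0.0348
```

step_arm(
  linear=[
    [0, 0, 0],
    [0, 0, 0],
    [0, 0, 0],
    [0, 0, 0],
  ],
  twist=[
    [0, 0, 0],
    [0, 0, 0],
    [0, 0, 0],
    [0, 0, 0],
  ],
)

```text
time_s: 10.57
ee_pos: [0.467, -0.3124, 0.0577]
tool_rot: [43.0, 89.9, -29.6]
ft_force: [-0.5, 0.7, 4.5]
width: 0.0237
```

Run:
```python
from h import *
from scipy.optimize import least_squares
T=np.array([[.0077,.9538,.3003,.5047],[.0005,.3003,-.9539,.0262],[-1,.0075,.0019,.1797],[0,0,0,1]])
ob=[((316.3,147.7),.038,(0,0)),((262.4,108.5),.044,(.0438,.0438))]
def f(q):
    r=R.from_euler('z',q[2]).as_matrix()[:2,:2]
    return np.ravel([w2p("wrist",[*(r@np.array(l)+q[:2]),z],T)[0]-uv for uv,z,l in ob])
s=least_squares(f,[.562,.006,.45]);q=s.x;r=R.from_euler('z',q[2]).as_matrix()[:2,:2]
print(q,np.degrees(q[2]),f(q),[r@np.array(l)+q[:2] for l in((-.0438,.0438),(.0438,.0438))])
im=cv2.imread("pics/w4.png")[:,:,::-1]
b,_=blobs(im,lambda r,g,b:(b>r+60)&(b>g+40),100)
for p in((.5023,.0256,.082),(.5023,.0256,.066)): print(w2p("wrist",p,T))
print([x[1:] for x in b]);print(tool())
```

```text
[0.5618 0.0057 0.4748] 27.204743503681577 [ 0.4546  0.3329 -0.4305 -0.2856] [array([0.5028, 0.0246]), array([0.5807, 0.0647])]
[[277.5203 214.1686]]
[[277.5737 208.5707]]
[(array([299.5263, 195.4096]), array([213,  35, 185, 206], dtype=int32)), (array([550.6475,  82.605 ]), array([534,  49,  26,  59], dtype=int32)), (array([339.2217,  86.1339]), array([319,  62,  44,  65], dtype=int32))]
[[ 0.0012  0.9539  0.3     0.467 ]
 [-0.0007  0.3    -0.9539 -0.3124]
 [-1.      0.001   0.001   0.0577]
 [ 0.      0.      0.      1.    ]]
```

step_arm(
  linear=[
    [-27, 0, 0],
    [-28, 0, 0],
    [-28, 0, 0],
    [-19, 18.5, -27.1],
    [-5, 18.5, -27.1],
  ],
  twist=[
    [0, 0, 0],
    [0, 0, 0],
    [0, 0, 0],
    [0, 0, 0],
    [0, 0, 0],
  ],
)

```text
time_s: 10.98
ee_pos: [0.4868, -0.2517, 0.1674]
tool_rot: [39.7, 89.6, -33.2]
ft_force: [1.4, 0.2, -0.6]
width: 0.0237
```

step_arm(
  linear=[
    [0, 18.5, -27.1],
    [0, 18.5, -27.1],
    [0, 18.5, -27.1],
    [0, 18.5, -27.1],
    [0, 18.5, -27.1],
  ],
  twist=[
    [0, 0, 0],
    [0, 0, 0],
    [0, 0, 0],
    [0, 0, 0],
    [0, 0, 0],
  ],
)

```text
time_s: 11.4
ee_pos: [0.533, -0.091, 0.1638]
tool_rot: [-77.2, 90.0, -149.8]
ft_force: [0.4, -0.1, 0.3]
width: 0.0237
```

step_arm(
  linear=[
    [0, 18.5, -27.1],
    [0, 18.5, -27.1],
    [0, 18.5, -27.1],
    [0, 18.5, -27.1],
    [0, 18.5, -27.1],
  ],
  twist=[
    [0, 0, 0],
    [0, 0, 0],
    [0, 0, 0],
    [0, 0, 0],
    [0, 0, 0],
  ],
)

```text
time_s: 11.82
ee_pos: [0.5807, 0.066, 0.1637]
tool_rot: [-71.4, 90.0, -144.0]
ft_force: [0.7, -0.2, -0.7]
width: 0.0237
```

step_arm(
  linear=[
    [0, 0, 0],
    [0, 0, 0],
  ],
  twist=[
    [0, 0, 0],
    [0, 0, 0],
  ],
)

```text
time_s: 11.98
ee_pos: [0.5805, 0.0673, 0.1636]
tool_rot: [-163.6, 89.9, 124.1]
ft_force: [0.2, 0.1, 0.0]
width: 0.0234
```

Run:
```python
from h import *
im,T=snap("wrist","w6");print(T,bot.sense()['width'])
print(to_tool((.5807,.0647,.078)),w2p("wrist",[(.5807,.0647,.044),(.5618,.0057,.038)],T))
cv2.imwrite("pics/w6c.png",cv2.resize(im[120:300,180:420],(800,600))[:,:,::-1])
```

```text
[[-0.0006  0.9525  0.3045  0.5805]
 [ 0.0008  0.3045 -0.9525  0.0673]
 [-1.     -0.0003 -0.0009  0.1636]
 [ 0.      0.      0.      1.    ]] 0.02392836986142129
[85.4846  0.4037  0.2412] [[280.8667 203.7535]
 [332.9855 237.5634]]
```

View pics/w6c.png

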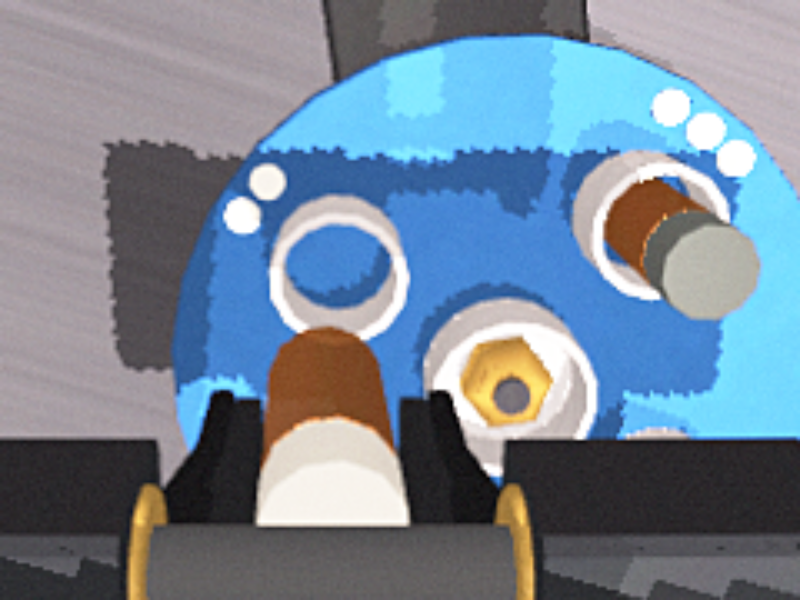

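The two-dot pocket rim is at (282,203) and the vial hangs slightly low in the image (−y). I'll shift y +2.5 and z +0.7, then lower.

step_arm(
  linear=[
    [15, 2.5, 0.7],
    [20, 0, 0],
    [20, 0, 0],
    [16, 0, 0],
    [12, 0, 0],
  ],
  twist=[
    [0, 0, 0],
    [0, 0, 0],
    [0, 0, 0],
    [0, 0, 0],
    [0, 0, 0],
  ],
)

```text
time_s: 12.45
ee_pos: [0.5822, 0.062, 0.0792]
tool_rot: [-72.2, 89.8, -144.9]
ft_force: [0.2, 0.2, -0.7]
width: 0.0235
```

step_arm(
  linear=[
    [2, 0, 0],
    [2, 0, 0],
    [1, 0, 0],
    [0.5, 0, 0],
    [0, 0, 0],
  ],
  twist=[
    [0, 0, 0],
    [0, 0, 0],
    [0, 0, 0],
    [0, 0, 0],
    [0, 0, 0],
  ],
)

```text
time_s: 12.87
ee_pos: [0.5839, 0.0647, 0.0763]
tool_rot: [74.8, 89.9, 2.3]
ft_force: [-0.6, 0.5, -0.6]
width: 0.0235
```

step_arm(
  linear=[
    [0.8, 0, 0],
    [0.8, 0, 0],
    [0, 0, 0],
  ],
  twist=[
    [0, 0, 0],
    [0, 0, 0],
    [0, 0, 0],
  ],
)

```text
time_s: 13.12
ee_pos: [0.5843, 0.0655, 0.0755]
tool_rot: [86.0, 89.8, 13.5]
ft_force: [-0.4, 1.0, 6.5]
width: 0.0234
```

step_arm(
  linear=[
    [0.8, 0, 0],
    [0.8, 0, 0],
    [0, 0, 0],
  ],
  twist=[
    [0, 0, 0],
    [0, 0, 0],
    [0, 0, 0],
  ],
)

```text
time_s: 13.37
ee_pos: [0.5846, 0.0659, 0.0752]
tool_rot: [85.6, 89.8, 13.1]
ft_force: [-3.5, 0.1, 15.9]
width: 0.0236
```

step_arm(
  linear=[
    [-1.5, 0, 0],
    [0, 0, 0],
    [0, 0, 0],
  ],
  twist=[
    [0, 0, 0],
    [0, 0, 0],
    [0, 0, 0],
  ],
)

```text
time_s: 13.62
ee_pos: [0.5842, 0.0653, 0.0752]
tool_rot: [85.6, 89.9, 13.0]
ft_force: [-1.9, 0.7, 8.4]
width: 0.0236
```

step_arm(
  linear=[
    [0, 0, 0],
    [0, 0, 0],
    [0, 0, 0],
    [0, 0, 0],
    [0, 0, 0],
  ],
  twist=[
    [0, 0, 0],
    [0, 0, 0],
    [0, 0, 0],
    [0, 0, 0],
    [0, 0, 0],
  ],
  gripper=50,
)

```text
time_s: 14.03
ee_pos: [0.5831, 0.0645, 0.0734]
tool_rot: [-89.2, 90.0, -161.8]
ft_force: [-0.3, -0.2, -0.4]
width: 0.0468
```

step_arm(
  linear=[
    [-10, 0, 0],
    [-25, 0, 0],
    [-35, 0, 0],
    [-35, 0, 0],
    [-15, 0, 0],
  ],
  twist=[
    [0, 0, 0],
    [0, 0, 0],
    [0, 0, 0],
    [0, 0, 0],
    [0, 0, 0],
  ],
)

```text
time_s: 14.45
ee_pos: [0.5855, 0.0654, 0.1992]
tool_rot: [81.1, 89.6, 8.6]
ft_force: [-0.2, -0.1, 0.5]
width: 0.0502
```

Run:
```python
from h import *
print(tool(),bot.sense()['joint_positions'])
im=bot.capture("wrist");cv2.imwrite("pics/w7.png",im[:,:,::-1])
w,_=blobs(im,lambda r,g,b:(r>200)&(g>200)&(b>200),100)
for a,c,s in w: print(a,c,s)
print(w2p("wrist",[(.583,.065,.082),(.583,.065,.044)]))
t,_=snap("scene","s7")
# red bars in top pic
i=cv2.imread("pics/top0.png")[:,:,::-1]
for a,c,s in blobs(i,lambda r,g,b:(r>150)&(g<70)&(b<70),20)[0]: print("top",a,c,s,p2w("top",c,.112)[0])
```

```text
[[ 0.0076  0.9538  0.3002  0.5855]
 [ 0.0012  0.3002 -0.9539  0.0654]
 [-1.      0.0076  0.0012  0.1992]
 [ 0.      0.      0.      1.    ]] [  4.1152  22.1084 -18.9186 101.9772   8.4257  56.8448 -90.6069]
3181 [302.1581  73.4332] [271  39  64  69]
398 [111.0101 134.4673] [ 96 117  26  38]
193 [ 80.9119 130.228 ] [ 73 120  19  18]
330 [ 93.3667 157.4424] [ 78 148  31  19]
254 [358.9606 182.0118] [345 167  37  37]
843 [277.86   203.3808] [259 181  38  41]
4311 [ 63.4219 224.5259] [  0 194 129  75]
679 [323.4978 227.2651] [303 210  45  42]
151 [365.7748 248.7483] [353 240  29  23]
245 [286.5388 264.4776] [273 252  35  26]
[[277.2441 208.4512]
 [277.3865 197.7085]]
top 43 [185.3023 185.6977] [180 179  13  17] [0.589  0.2695 0.112 ]
top 213 [457.9343 196.7887] [444 191  28  12] [ 0.566  -0.4839  0.112 ]
top 35 [187.6286 238.5714] [187 224   4  26] [0.4436 0.2601 0.112 ]
top 42 [158.9286 237.5476] [155 227  10  24] [0.4455 0.3398 0.112 ]
```

step_arm(
  linear=[
    [-5, -9.4, -28.2],
    [-5, -9.4, -28.2],
    [-5, -9.4, -28.2],
    [-5, -9.4, -28.2],
    [-5, -9.4, -28.2],
  ],
  twist=[
    [0, 0, 0],
    [0, 0, 0],
    [0, 0, 0],
    [0, 0, 0],
    [0, 0, 0],
  ],
)

```text
time_s: 14.97
ee_pos: [0.4945, 0.1857, 0.218]
tool_rot: [-83.5, 89.9, -156.1]
ft_force: [0.6, 0.4, 0.6]
width: 0.0501
```

step_arm(
  linear=[
    [-5, -9.4, -28.2],
    [-5, -9.4, -28.2],
    [-5, -9.4, -28.2],
    [0, 0, 0],
    [0, 0, 0],
  ],
  twist=[
    [0, 0, 0],
    [0, 0, 0],
    [0, 0, 0],
    [5, 0, 0],
    [5, 0, 0],
  ],
)

```text
time_s: 15.38
ee_pos: [0.4419, 0.2591, 0.2333]
tool_rot: [-87.5, 89.9, -170.0]
ft_force: [-0.5, -0.5, -0.6]
width: 0.0497
```

step_arm(
  linear=[
    [0, 0, 0],
    [0, 0, 0],
    [0, 0, 0],
  ],
  twist=[
    [5, 0, 0],
    [0, 0, 0],
    [0, 0, 0],
  ],
)

```text
time_s: 15.63
ee_pos: [0.4434, 0.257, 0.233]
tool_rot: [-56.8, 89.9, -144.2]
ft_force: [0.1, 0.8, -0.1]
width: 0.0497
```

Run:
```python
from h import *
im,T=snap("wrist","w8");print(T,bot.sense()['joint_positions'])
m=blobs(im,lambda r,g,b:(r>150)&(g<90)&(b<90),80)
for a,c,s in m[0]: print(a,c,s,p2w("wrist",c,.112,T)[0])
i=im[:,:,::-1];cv2.imwrite("pics/w8v.png",i)
print(w2p("wrist",[(.446,.2567,.112),(.444,.337,.112)],T))
```

```text
[[-0.0013  0.999   0.0454  0.4434]
 [-0.0009  0.0454 -0.999   0.257 ]
 [-1.     -0.0013  0.0009  0.233 ]
 [ 0.      0.      0.      1.    ]] [ -14.8634   13.7365  -23.4539  108.9859    6.353    58.6046 -128.4568]
260 [281.9538  47.9654] [253   6  63  75] [0.5728 0.2593 0.112 ]
1066 [279.712  194.3649] [272 157  18  75] [0.4514 0.2557 0.112 ]
661 [201.7504 201.6596] [174 159  43  73] [0.4413 0.3268 0.112 ]
[[278.3002 200.0187]
 [190.5405 198.4083]]
```

View pics/w8v.png

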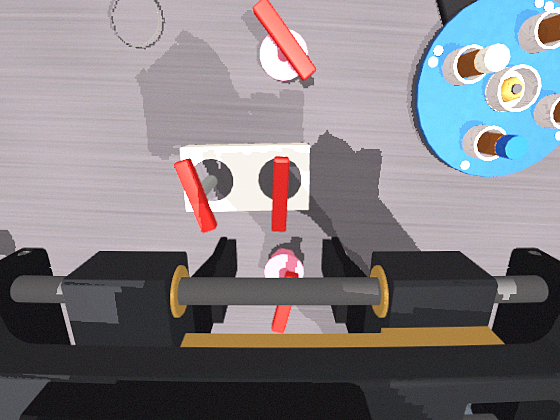

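Both keys stand in the rack: bar B is at (280,194) almost under the tool and bar A at (200,195). White in pocket 2 and blue in pocket 1 are visible and upright. I'll take bar B first.

step_arm(
  linear=[
    [20, 6, 1.2],
    [30, 0, 0],
    [30, 0, 0],
    [30, 0, 0],
    [20, 0, 0],
  ],
  twist=[
    [0, 0, 0],
    [0, 0, 0],
    [0, 0, 0],
    [0, 0, 0],
    [0, 0, 0],
  ],
)

```text
time_s: 16.1
ee_pos: [0.4487, 0.2552, 0.101]
tool_rot: [-64.2, 89.8, -151.6]
ft_force: [-0.1, -0.4, -0.1]
width: 0.0499
```

step_arm(
  linear=[
    [0, 0, 0],
    [0, 0, 0],
    [0, 0, 0],
    [0, 0, 0],
    [0, 0, 0],
  ],
  twist=[
    [0, 0, 0],
    [0, 0, 0],
    [0, 0, 0],
    [0, 0, 0],
    [0, 0, 0],
  ],
  gripper=5,
  newtons=40,
)

```text
time_s: 16.52
ee_pos: [0.4509, 0.257, 0.1053]
tool_rot: [114.3, 89.8, 26.8]
ft_force: [-0.1, 0.4, -0.8]
width: 0.0245
```

step_arm(
  linear=[
    [0, 0, 0],
    [0, 0, 0],
    [0, 0, 0],
  ],
  twist=[
    [0, 0, 0],
    [0, 0, 0],
    [0, 0, 0],
  ],
)

```text
time_s: 16.77
ee_pos: [0.4504, 0.2567, 0.1047]
tool_rot: [106.1, 89.9, 18.5]
ft_force: [-0.9, -0.6, 5.9]
width: 0.0135
```

step_arm(
  linear=[
    [-15, 0, 0],
    [-25, 0, 0],
    [-30, 0, 0],
    [-25, 0, 0],
    [0, 0, 0],
  ],
  twist=[
    [0, 0, 0],
    [0, 0, 0],
    [0, 0, 0],
    [0, 0, 0],
    [0, 0, 0],
  ],
)

```text
time_s: 17.18
ee_pos: [0.4523, 0.2583, 0.2035]
tool_rot: [116.6, 89.5, 29.0]
ft_force: [0.4, 0.5, -1.1]
width: 0.0138
```

Run:
```python
from h import *
im,T=snap("wrist","w9");print(T,bot.sense()['ft_force'],bot.sense()['width'])
t,_=snap("scene","s9")
p=T[:3,3];u=w2p("scene",[p-[0,0,.097],p-[0,0,.07],p])
print(u);x,y=u[1].astype(int)
a=cv2.resize(t[y-35:y+35,x-35:x+35],(400,400),interpolation=cv2.INTER_CUBIC);b=cv2.resize(im[100:300,180:380],(400,400))
cv2.imwrite("pics/m9.png",np.hstack([a,b])[:,:,::-1])
```

```text
[[ 0.0084  0.999   0.0431  0.4523]
 [ 0.0046  0.043  -0.9991  0.2583]
 [-1.      0.0086 -0.0043  0.2035]
 [ 0.      0.      0.      1.    ]] [ 0.2723 -0.394  -2.0251] 0.013380357356625582
[[301.9831 165.7547]
 [302.3232 159.0754]
 [303.2494 140.9179]]
```

View pics/m9.png

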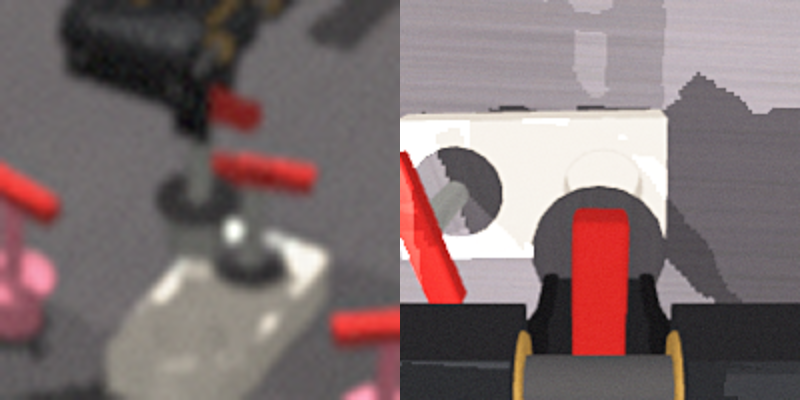

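Run:
```python
from h import *
a=cv2.imread("pics/s9.png").astype(int)
u=w2p("scene",[(.4523,.2583,.2055-.099+z) for z in (0,.012,.024,.0275,.0325,.06)]);print(u)
f,cx,cy,k,E=cam("scene");d=np.linalg.norm(E[:3,3]-[.45,.258,.12]);print("px 26,36,50:",np.array([.026,.036,.05])*f/d)
for v in range(154,176): print(v,a[v,288:320].mean(1).astype(int))
```

```text
[[301.9936 165.7666]
 [302.1437 162.8195]
 [302.2956 159.8382]
 [302.3403 158.9622]
 [302.4043 157.7055]
 [302.7624 150.6837]]
px 26,36,50: [ 7.8287 10.8398 15.0552]
154 [112 107 108 110 107 109 110 105  94  84  80  87  92  97 100  93  79  64
  64  72  66  67  67  65  71  68  74  86  93  98 106 109]
155 [109 110 109 110 109 107 104  92  79  63  62  71  91 101  99  91  71  60
  59  60  64  68  71  63  62  56  59  71  74  79  85  90]
156 [109 111 108 109 110 106  92  71  55  49  53  70  90 101 100  90  68  56
  54  62  67  77  82  78  75  74  73  73  71  72  71  71]
157 [111 110 107 109 109 102  83  61  52  51  55  69  93 101 100  84  62  51
  52  55  68  81  89  90  88  90  94  84  87  82  79  80]
158 [109 106 107 106 108 101  75  53  51  50  62  71  90  94  92  80  60  58
  50  51  65  80  97  99  93  99  99 100  98  99  94  96]
159 [110 106 108 112 111 102  75  56  54  50  57  60  70  84  76  65  57  51
  53  54  65  83 100  99  98  98 104 106 104 106 105 104]
160 [109 107 107 109 111 106  84  62  51  55  50  55  59  64  56  57  52  51
  52  56  69  86  98 101  99 103 101 108 108 10
[... 1335 characters left out ...]
  53  61  96 174 236 244]
171 [106 105 110 109 105 109 106 118 160 200 204 187 177 177 176 154 113  75
  59  53  54  57  63  60  54  47  48  55  83 145 213 239]
172 [110 107 107 108 109 105 115 152 208 226 199 168 163 164 164 153 126  95
  74  56  54  49  57  51  52  48  56  69  92 132 181 223]
173 [109 107 109 107 107 116 146 198 233 231 188 148 143 144 149 142 136 119
 102  87  75  72  65  62  66  74  81  95 118 147 185 216]
174 [109 108 108 109 114 144 191 229 236 216 168 141 138 139 143 142 138 137
 129 117 108 103  95  93  93 103 114 125 136 165 199 207]
175 [106 112 109 115 134 173 220 232 219 178 150 139 141 141 141 141 143 140
 141 134 132 131 125 123 125 131 134 138 143 158 183 173]
```

In the scene crop the foot is about 11 px wide against a 14–15 px collar, so about 36 mm. This should be the fitting key, so I'll carry it to the hub.

step_arm(
  linear=[
    [-1, 10, 25.7],
    [-1, 10, 25.7],
    [-1, 10, 25.7],
    [-1, 10, 25.7],
    [-1, 10, 25.7],
  ],
  twist=[
    [0, 0, 0],
    [0, 0, 0],
    [0, 0, 0],
    [0, 0, 0],
    [0, 0, 0],
  ],
)

```text
time_s: 17.7
ee_pos: [0.5044, 0.1284, 0.2017]
tool_rot: [-74.7, 89.8, -162.2]
ft_force: [0.3, -0.7, -2.2]
width: 0.0133
```

step_arm(
  linear=[
    [-1, 10, 25.7],
    [-1, 10, 25.7],
    [-1, 10, 25.7],
    [-1, 10, 25.7],
    [-1, 10, 25.7],
  ],
  twist=[
    [0, 0, 0],
    [0, 0, 0],
    [0, 0, 0],
    [0, 0, 0],
    [0, 0, 0],
  ],
)

```text
time_s: 18.12
ee_pos: [0.5598, 0.0025, 0.2065]
tool_rot: [-88.0, 89.8, -175.5]
ft_force: [0.3, -0.4, -1.8]
width: 0.0132
```

step_arm(
  linear=[
    [0, 0, 0],
    [0, 0, 0],
    [0, 0, 0],
    [0, 0, 0],
    [0, 0, 0],
  ],
  twist=[
    [-6, 0, 0],
    [-6, 0, 0],
    [-6, 0, 0],
    [-6, 0, 0],
    [0, 0, 0],
  ],
)

```text
time_s: 18.53
ee_pos: [0.5595, 0.0037, 0.2065]
tool_rot: [-117.8, 89.8, 178.7]
ft_force: [-0.9, -0.1, -2.7]
width: 0.0136
```

Run:
```python
from h import *
im,T=snap("wrist","w10");print(T,bot.sense()['width'],bot.sense()['ft_force'])
print(to_tool((.5635,.0067,.1227)),"yaw",np.degrees(np.arctan2(T[1,1],T[0,1])))
print(w2p("wrist",[(.5618,.006,.044),(.5618,.006,.024),(.5807,.0647,.044)],T))
cv2.imwrite("pics/w10c.png",cv2.resize(im[60:300,120:440],(800,600))[:,:,::-1])
```

```text
[[-0.0043  0.8945  0.4471  0.5595]
 [ 0.0001  0.4471 -0.8945  0.0037]
 [-1.     -0.0038 -0.002   0.2065]
 [ 0.      0.      0.      1.    ]] 0.013749441915789707 [-0.6164 -0.6009 -1.5613]
[84.0659  5.0043 -0.8584] yaw 26.55960565345155
[[277.5158 187.8581]
 [277.6402 183.4963]
 [233.5402 146.1479]]
```

View pics/w10c.png

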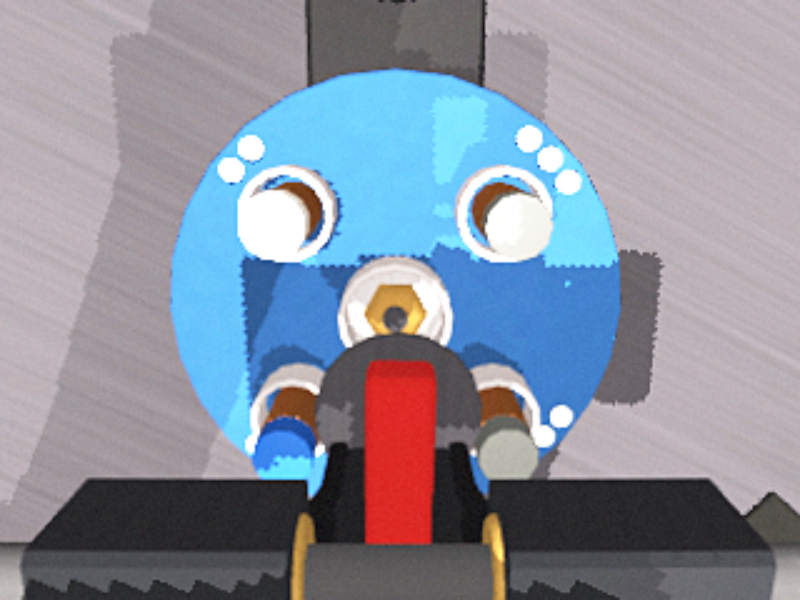

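The key hangs above the hub with flats aligned (tool yaw 26.6°, carousel about 26.7°). The hub centre is at (278,185) and the key axis about 5 mm below it in the image. I'll shift y +5 and z −1, then lower.

step_arm(
  linear=[
    [10, 5, -1],
    [15, 0, 0],
    [15, 0, 0],
    [10, 0, 0],
    [7, 0, 0],
  ],
  twist=[
    [0, 0, 0],
    [0, 0, 0],
    [0, 0, 0],
    [0, 0, 0],
    [0, 0, 0],
  ],
)

```text
time_s: 19.0
ee_pos: [0.5639, 0.0073, 0.1495]
tool_rot: [-112.9, 89.8, -176.5]
ft_force: [-0.9, -0.7, -0.3]
width: 0.0136
```

step_arm(
  linear=[
    [0, 0, 0],
    [2, 0, 0],
    [2, 0, 0],
    [2, 0, 0],
    [0, 0, 0],
  ],
  twist=[
    [0, 0, 0],
    [0, 0, 0],
    [0, 0, 0],
    [0, 0, 0],
    [0, 0, 0],
  ],
)

```text
time_s: 19.42
ee_pos: [0.565, 0.007, 0.1459]
tool_rot: [48.9, 90.0, -14.7]
ft_force: [0.2, 0.8, -1.8]
width: 0.014
```

Run:
```python
from h import *
T=tool();print(T,bot.sense()['ft_force'],to_tool((.5635,.0067,.1227)))
```

```text
[[ 0.0005  0.8953  0.4454  0.565 ]
 [-0.0001  0.4454 -0.8953  0.007 ]
 [-1.      0.0004  0.0003  0.1459]
 [ 0.      0.      0.      1.    ]] [ 0.1519  0.8056 -1.7951] [23.1878 -1.4981 -0.3732]
```

step_arm(
  linear=[
    [1, -0.8, -0.2],
    [1, 0, 0],
    [1, 0, 0],
    [0, 0, 0],
  ],
  twist=[
    [0, 0, 0],
    [0, 0, 0],
    [0, 0, 0],
    [0, 0, 0],
  ],
)

```text
time_s: 19.75
ee_pos: [0.564, 0.0068, 0.1427]
tool_rot: [-65.4, 90.0, -129.0]
ft_force: [0.4, 0.3, -2.7]
width: 0.0138
```

step_arm(
  linear=[
    [1, 0, 0],
    [1, 0, 0],
    [1, 0, 0],
    [0, 0, 0],
  ],
  twist=[
    [0, 0, 0],
    [0, 0, 0],
    [0, 0, 0],
    [0, 0, 0],
  ],
)

```text
time_s: 20.08
ee_pos: [0.564, 0.0069, 0.1395]
tool_rot: [-105.5, 90.0, -169.1]
ft_force: [-0.2, -0.9, -1.5]
width: 0.0136
```

step_arm(
  linear=[
    [1, 0, 0],
    [1, 0, 0],
    [1, 0, 0],
    [0, 0, 0],
  ],
  twist=[
    [0, 0, 0],
    [0, 0, 0],
    [0, 0, 0],
    [0, 0, 0],
  ],
)

```text
time_s: 20.42
ee_pos: [0.5639, 0.0069, 0.1365]
tool_rot: [-103.1, 90.0, -166.6]
ft_force: [-0.5, -0.3, -2.0]
width: 0.0133
```

step_arm(
  linear=[
    [1, 0, 0],
    [1, 0, 0],
    [0, 0, 0],
  ],
  twist=[
    [0, 0, 0],
    [0, 0, 0],
    [0, 0, 0],
  ],
)

```text
time_s: 20.67
ee_pos: [0.564, 0.0069, 0.1345]
tool_rot: [-105.0, 90.0, -168.5]
ft_force: [0.2, -0.7, -1.6]
width: 0.0134
```

step_arm(
  linear=[
    [1, 0, 0],
    [1, 0, 0],
    [0, 0, 0],
  ],
  twist=[
    [0, 0, 0],
    [0, 0, 0],
    [0, 0, 0],
  ],
)

```text
time_s: 20.92
ee_pos: [0.564, 0.0069, 0.1325]
tool_rot: [-103.6, 90.0, -167.2]
ft_force: [0.6, -0.3, -1.6]
width: 0.0136
```

step_arm(
  linear=[
    [1, 0, 0],
    [1, 0, 0],
    [0, 0, 0],
  ],
  twist=[
    [0, 0, 0],
    [0, 0, 0],
    [0, 0, 0],
  ],
)

```text
time_s: 21.17
ee_pos: [0.5638, 0.0069, 0.1305]
tool_rot: [-110.1, 90.0, -173.6]
ft_force: [-0.1, 0.3, -1.6]
width: 0.0135
```

step_arm(
  linear=[
    [1, 0, 0],
    [1, 0, 0],
    [0, 0, 0],
  ],
  twist=[
    [0, 0, 0],
    [0, 0, 0],
    [0, 0, 0],
  ],
)

```text
time_s: 21.42
ee_pos: [0.5638, 0.0069, 0.1285]
tool_rot: [-114.4, 90.0, -178.0]
ft_force: [-0.9, -0.1, -2.7]
width: 0.0136
```

It is past the nut top without contact, so this key fits. I'll push on to the floor.

step_arm(
  linear=[
    [1, 0, 0],
    [1, 0, 0],
    [1, 0, 0],
    [0, 0, 0],
  ],
  twist=[
    [0, 0, 0],
    [0, 0, 0],
    [0, 0, 0],
    [0, 0, 0],
  ],
)

```text
time_s: 21.75
ee_pos: [0.5639, 0.0069, 0.1255]
tool_rot: [-112.3, 90.0, -175.8]
ft_force: [-0.7, 0.6, -0.9]
width: 0.0131
```

step_arm(
  linear=[
    [1, 0, 0],
    [1, 0, 0],
    [1, 0, 0],
    [0, 0, 0],
  ],
  twist=[
    [0, 0, 0],
    [0, 0, 0],
    [0, 0, 0],
    [0, 0, 0],
  ],
)

```text
time_s: 22.08
ee_pos: [0.564, 0.007, 0.1229]
tool_rot: [-89.9, 90.0, -153.5]
ft_force: [-1.0, 0.1, 0.3]
width: 0.0133
```

step_arm(
  linear=[
    [0.8, 0, 0],
    [0.7, 0, 0],
    [0, 0, 0],
  ],
  twist=[
    [0, 0, 0],
    [0, 0, 0],
    [0, 0, 0],
  ],
)

```text
time_s: 22.33
ee_pos: [0.5644, 0.007, 0.1228]
tool_rot: [33.2, 90.0, -30.3]
ft_force: [-3.9, -0.5, 9.4]
width: 0.0139
```

step_arm(
  linear=[
    [0.7, 0, 0],
    [0.5, 0, 0],
    [0, 0, 0],
    [0, 0, 0],
  ],
  twist=[
    [0, 0, 0],
    [0, 0, 0],
    [0, 0, 0],
    [0, 0, 0],
  ],
)

```text
time_s: 22.67
ee_pos: [0.5647, 0.0071, 0.1227]
tool_rot: [40.5, 89.9, -23.1]
ft_force: [-5.1, -0.3, 16.3]
width: 0.0136
```

Run:
```python
from h import *
s=bot.sense();print(tool(),s['ft_force'],s['width'])
t,_=snap("scene","s11");w,_=snap("wrist","w11")
a=cv2.resize(t[140:290,180:370],(507,400),interpolation=cv2.INTER_CUBIC);b=cv2.resize(w[40:300,180:370],(292,400))
cv2.imwrite("pics/m11.png",np.hstack([a,b])[:,:,::-1])
```

```text
[[ 0.0016  0.8952  0.4456  0.5647]
 [-0.0007  0.4456 -0.8952  0.0071]
 [-1.      0.0011  0.0013  0.1227]
 [ 0.      0.      0.      1.    ]] [-5.1135 -0.3042 16.3052] 0.013642566387943679
```

View pics/m11.png

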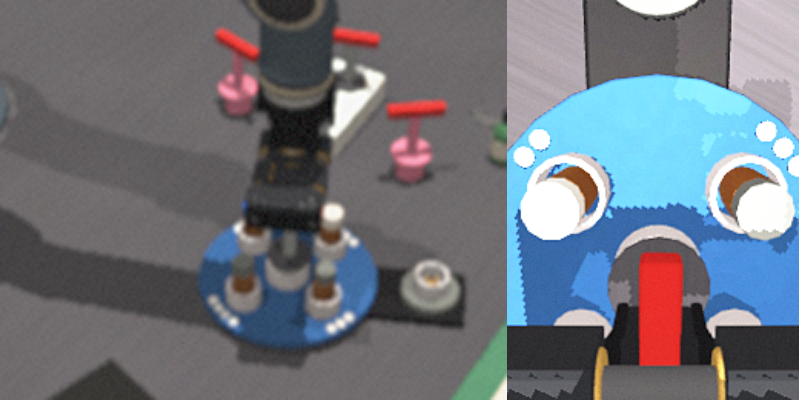

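The key collar sits just above the hub, the four vials stand in their cups, the other key is in the rack and the pink look-alikes are untouched. I'm handing it in.

```bash
python3 -c "
from workcell import bot
print(bot.finish_job())"
```

```text
the job is handed in; nothing more can be done
None
```

I loaded blue into pocket one and then white into pocket two. The fitting key is pushed down onto the nut and still gripped, and the job was handed in at about 23 s.

- **Vials:** I lowered each vial until the force showed it touching the pocket floor, then let it go. The last pictures show white standing upright in pocket two. In that view the arm partly hides pocket one, but an earlier wrist picture shows blue upright there.
- **Key choice:** The wrist picture showed the larger, 24 mm nut. The first key I lifted had a foot about 36 mm wide in the scene camera, which is the one that fits. The other key stayed in its rack hole and was never tried, so nothing had to be put back.
- **Seating:** The key slid past the nut top with no contact force. It stopped at TCP height 0.1227–0.1228 m, exactly where a fully seated key should be. It ended upright to about 0.1°, with 16 N pushing down and a 40 N grip.
- **Disagreements:**
  - The top and wrist cameras differed by up to 5 mm on the hub and pocket positions. I corrected this from close wrist views.
  - The two pocket floors felt about 2 mm apart in height.
  - About 5 N of side force stayed on the seated key.

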